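# Pry up a grow-lamp stand onto its packing tongue

### The job

The heavy foot of the grow-lamp stand has to be packed up at its front. A pry bar already lies over the round-topped steel block with its tip under the stand's toe: push the bar's raised end down until the foot is high enough for the sprung steel tongue beside the bar to slide in underneath by itself, then ease off, so that the foot comes to rest on the tongue, and let go of the bar. Lift with the bar only: do not touch the stand, and leave it standing where it is.

Things in the scene. Friction and masses are not known exactly. Their poses are not given: they have to be found in the camera images.
- lamp_stand: Grow-lamp stand, about 6 kg, loose: dark cast-iron foot 160 x 180 x 40 mm (x, y, z) with post and white lamp panel 358 mm up. Origin: centre of the foot's underside; front is -x, z up. A toe 28 mm long, 40 mm wide, underside 22 mm up, sticks out of the front at y = -40 mm. It tips about its rear lower edge; the front edge must rise about 13 mm to let the tongue in.
- pry_bar: Dark flat steel bar 320 x 24 x 10 mm, 0.6 kg, sloping 15 degrees, tip under the toe, other end raised. Origin: on its top face, mid-width, 25 mm from the raised end: the place to push, 93 mm up at first. It must go down about 50 mm with 5 to 10 N; the end meets the bench after 80 mm. x (level at first) points along the bar to the stand. A spare bar lies flat elsewhere.
- fulcrum: The fulcrum: loose steel block 44 x 60 mm, 30 mm high, with a half-round top across the bar (along its y). Origin: centre of its underside. The bar rests on it 67 mm from the toe and 208 mm from the place to push.
- tongue (a joint): Flat steel packing tongue, 56 mm wide, top 11 mm up, sprung (2 to 4 N) against the foot's front face, in a low aluminium guide (82 mm wide, 24 mm high) fixed to the bench beside the bar. Value in m: how far it has slid towards the stand: about 0 at the start, 0.030 fully under the foot.

How it is judged (in metres and radians):
On the way:
1. the stand's front is raised by the bar (angle between lamp_stand's own z axis and vertical above 0.055 rad and contact force between lamp_stand and pry_bar above 3 N), for 0.1 s.
At the end, for the whole second after the job is handed in: The tongue has slid at least 20 mm under the foot; the stand rests on it at rest, leaning back 2.3 to 6.9 degrees, its origin within 30 mm of where it began; the bar is at rest (value of joint tongue above 0.02 m and angle between lamp_stand's own z axis and vertical between 0.04 and 0.12 rad and distance of lamp_stand from where it was at the start of the episode below 0.03 m and linear speed of lamp_stand below 0.02 m/s and linear speed of pry_bar below 0.03 m/s); the robot touches nothing.
It fails at once if the robot touches the lamp stand (contact force between any of the fingers, the arm and lamp_stand above 1 N).
It also fails if it takes over 35 s, if anything falls off the work surface, if the arm or the gripper's body presses on something with over 40 N, if the wrist force passes 120 N, or if a joint passes its speed limit or range.

### The arm

A 6-joint arm with a two-finger parallel gripper is mounted at the origin on the work surface. World frame = base frame: x ahead of the robot, y to its left, z up, the work surface at z = 0. Lengths are in mm, angles in rad, forces in N, time in s.
With the tool pointing down it reaches from about 350 to 975 mm from the base axis. Payload 7.1 kg.
Tool frame: the origin (TCP) lies between the finger pads; the fingertips stand 17 mm ahead of it and the grasp point (between the pads) lies 2 mm behind it; z points along the fingers, y is the line along which they close (so a half turn about z gives the same grasp; the last joint's range is limited). The gripper opens to 88 mm and grips with 3 to 60 N. Pads are 20 mm wide; open, the fingers measure 115 mm over their backs; the gripper's body (75 mm by 178 mm) begins 61 mm behind the grasp point.
Start: joints at [1.309, 0.423, 1.63, -0, 1.089, -0.019], TCP at [150.232, 606.659, 239.675] pointing down, gripper open.
Joint ranges: [-3, 3], [-0.9, 2.11], [0.09, 2.58], [-1.31, 4.45], [0.11, 2.69], [-2.54, 2.54]. Speed limits (rad/s): [2.39, 2.39, 3.01, 3.14, 3.14, 3.14].

### API

Orientations are given as a rotation vector (axis times angle).
In Python, from workcell import ctrl gives the robot as it stands.
- The arm moves only by the shell command python3 jog.py FILE [OPENING], which reads ROWS from the file FILE. ROWS is a JSON list of rows, 1 to 5 of them, each written [[dx, dy, dz], [rx, ry, rz]]: dx, dy, dz in units of 100 mm, then a rotation vector rx, ry, rz in units of 0.05 rad; each row shifts and turns the commanded pose from where the row before left it, along the tool's axes as they then stand; what a row does not reach is not made up. A row lasts 1/12 s, in which the tool goes at most 41.7 mm and 0.125 rad, less where a joint would pass 70% of its speed; a pose out of reach is approached as far as the arm can. OPENING is the finger opening in mm, set as the command begins (- or left out keeps the last). The fingers move at their own pace and stop on an object; the grip force is fixed at half the most. Time passes only in rows, so rows that do not move let the fingers close. It prints the time, the measured TCP pose, the force, the opening and the grip force at its end. Input that does not fit is refused with a message, and nothing moves.
- ctrl.get_obs(): the state, without advancing time (a new reading comes with each control period).
- ctrl.get_image(name): name is "scene" or "side" or "wrist"; returns a dict with "img" (480x640x3 uint8, red, green, blue), "fx", "fy", "cx", "cy" (pixels), "R" (3x3) and "t" (3): a world point X has camera coordinates R X + t. Camera axes: x right, y down, z forward; pixel columns grow to the right and rows downward; lengths in mm; the calibration is good to about 2 mm. A picture is of the moment at which its call begins. There is no depth.
- ctrl.close_job(): hands the job in; it is judged then, once.
The state is a dict: "t": time; "qpos": joint angles; "qvel": joint speeds; "joint_torque": joint torques, N m; "ee_pos": TCP position; "orientation": TCP orientation; "ft_force": force on the tool from outside, world axes, zero at the start; "moment": the same for the moment, N m; "width": finger opening in mm; "grasp_force": force on a finger pad.
Only numpy, scipy, OpenCV 4.12 (cv2) and the standard library are available. Lean on these libraries where they do the work, as an engineer would, in place of code of your own. Each camera call takes 0.05 s, during which the arm holds its last target. There are 200 camera calls.

## Working session

There is one attempt and no reset: what is moved stays moved. The work goes in short steps, Python scripts to look and compute and a shell command to move; the robot and the scene stay as the last step left them, time stands still between calls to the robot, and variables do not carry over. Pictures are saved under pics/ and viewed, at most 10 in all, crops included, and the job is handed in when it is done.

```bash
ls; mkdir -p pics; python3 - <<'E'
from workcell import ctrl
import cv2
o=ctrl.get_obs();print({k:o[k] for k in('t','ee_pos','orientation','ft_force','width')})
for n in("scene","side"):
    d=ctrl.get_image(n);cv2.imwrite(f"pics/{n}0.png",d["img"][:,:,::-1]);print(n,d["fx"],d["cx"],d["cy"],d["R"],d["t"])
E
```

```text
jog.py
pics
workcell.py
{'t': 0.0, 'ee_pos': array([150.12376357, 606.16099909, 238.91447425]), 'orientation': array([-3.80439161e-01, -3.11828441e+00,  2.30056850e-03]), 'ft_force': array([-0.07273455, -0.29816166,  0.66827935]), 'width': 87.9023530741935}
scene 620.7596939682843 326.4992639419726 245.37804402752488 [[ 0.87860745  0.47742986  0.01047252]
 [ 0.37130438 -0.66918701 -0.64367834]
 [-0.30030319  0.56942908 -0.76522449]] [-542.51737581 -112.95937048 1117.03360922]
side 624.0810201639323 324.8721786689066 222.75700434019058 [[-0.90024229 -0.4353299   0.00719012]
 [-0.30920731  0.62762591 -0.71447642]
 [ 0.30652024 -0.64542513 -0.69962257]] [544.2947236  188.90809249 881.36718741]
```

View pics/scene0.png

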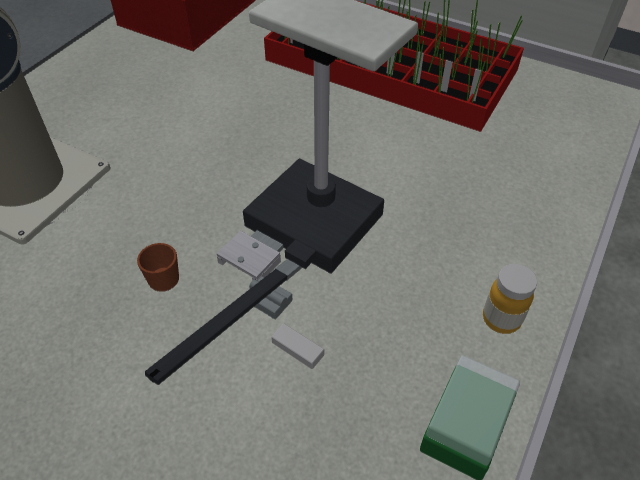

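View pics/side0.png

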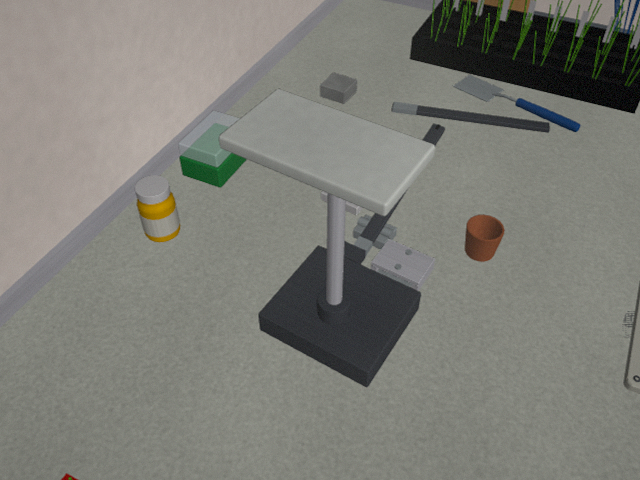

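The scene view shows the bar's raised end at (153,377) and the toe at about (300,250), with the foot's top corners at (302,160), (383,205), (332,263) and (244,208). The side view shows the raised end at (438,128). The light-ended bar at (392,107) to (548,128) is the spare.

```bash
cat > h.py <<'E'
import numpy as np,cv2
from workcell import ctrl
def P(d): 
    K=np.array([[d["fx"],0,d["cx"]],[0,d["fy"],d["cy"]],[0,0,1]]);return K@np.c_[d["R"],d["t"]]
def tri(a,b,pa,pb):
    X=cv2.triangulatePoints(P(a),P(b),np.array(pa,float),np.array(pb,float))[:,0];return X[:3]/X[3]
def onz(d,p,z):
    M=P(d);H=np.c_[M[:,0],M[:,1],M[:,2]*z+M[:,3]];q=np.linalg.solve(H,[*p,1]);return q[:2]/q[2]
def proj(d,X):
    q=P(d)@[*X,1];return (q[:2]/q[2]).round(1)
E
python3 - <<'E'
from h import *
np.set_printoptions(precision=1,suppress=True)
s=ctrl.get_image("scene");e=ctrl.get_image("side")
print("end",tri(s,e,(153,375),(438,127)))
for p in [(302,160),(383,205),(332,263),(244,208)]: print("foot s",onz(s,p,40))
for p in [(320,248),(419,292),(368,370),(262,316)]: print("foot e",onz(e,p,40))
a=cv2.resize(s["img"][220:400,130:350],None,fx=3,fy=3,interpolation=2)
b=cv2.resize(e["img"][110:290,320:450],None,fx=3,fy=3,interpolation=2)
cv2.imwrite("pics/c1.png",a[:,:,::-1]);cv2.imwrite("pics/c2.png",b[:,:,::-1])
E
```

```text
end [ 491.7 -224.8   92.5]
foot s [427.7 257. ]
foot s [601.  226.8]
foot s [584.9  76.8]
foot s [402.6 108.6]
foot e [570.7  88.3]
foot e [402.4 103.6]
foot e [418.  257.1]
foot e [586. 242.]
```

View pics/c1.png

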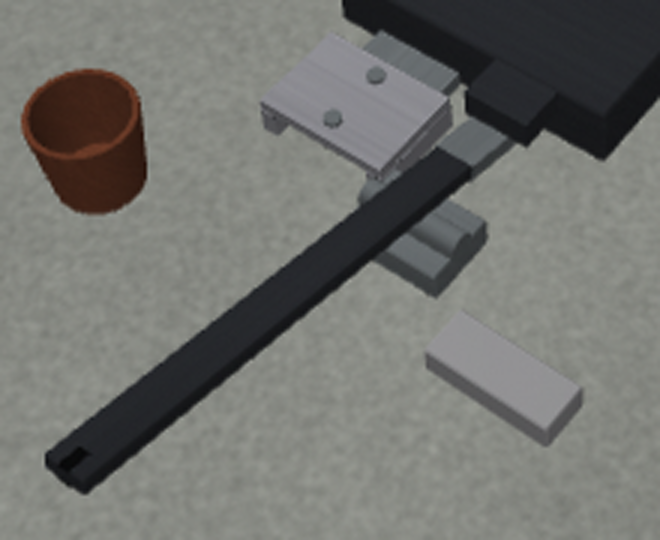

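View pics/c2.png

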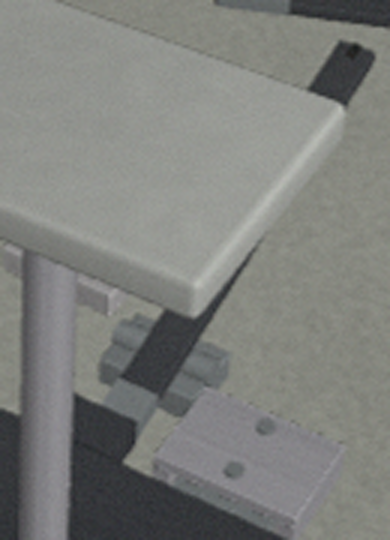

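The crops show the bar's end corners at scene (145,374) and (158,383), and at side (445,127) and (432,124). The dark/light boundary near the tip is at scene (275,270) and (287,277), and at side (373,242) and (358,236).

```bash
python3 - <<'E'
from h import *
np.set_printoptions(precision=2,suppress=True)
s=ctrl.get_image("scene");e=ctrl.get_image("side")
A=tri(s,e,(145.3,374),(445,127.3));B=tri(s,e,(158,383.3),(432.3,124))
C=tri(s,e,(275.3,270),(373.3,242.3));D=tri(s,e,(287.3,277.3),(358.3,236))
print(A,B,C,D)
m=(A+B)/2;n=(C+D)/2;u=(n-m)/np.linalg.norm(n-m);print(m,n,u,"slope",np.degrees(np.arcsin(u[2])),"push",m+25*u)
o=ctrl.get_obs();R=cv2.Rodrigues(o["orientation"])[0];print(R,o["ee_pos"],o["t"])
print("push rel tool",R.T@(m+25*u-o["ee_pos"]))
E
```

```text
[ 481.19 -228.62   92.46] [ 504.01 -230.53   91.56] [507.36  30.1   27.17] [532.82  27.23  27.7 ]
[ 492.6  -229.58   92.01] [520.09  28.66  27.44] [ 0.1   0.96 -0.24] slope -13.963558334625747 push [ 495.17 -205.45   85.98]
[[-0.97  0.24 -0.  ]
 [ 0.24  0.97 -0.  ]
 [ 0.   -0.   -1.  ]] [150.19 606.47 239.4 ] 0.3
push rel tool [-530.06 -705.08  153.83]
```
Hm, the end "93 mm up at first" for push point; my measure ends at 92, push at 86... but the true end would be 93+6.5=99.5. Fine; roughly: bias of a few mm. Contact by force anyhow.

Units first: shifts go in units of 100 mm and turns go in units of 0.05 rad. So -40 mm is -0.4.

```bash
echo '[[[0, 0, -0.4], [0, 0, 0]], [[0, 0, -0.4], [0, 0, 0]], [[0, 0, -0.4], [0, 0, 0]], [[0, 0, -0.4], [0, 0, 0]], [[0, 0, -0.4], [0, 0, 0]]]' > path.dat && python3 jog.py path.dat 0
echo '[[[0, 0, -0.4], [0, 0, 0]], [[-0.24, -0.32, 0], [0, 0, 0]], [[-0.24, -0.32, 0], [0, 0, 0]], [[-0.24, -0.32, 0], [0, 0, 0]], [[-0.24, -0.32, 0], [0, 0, 0]]]' > path.dat && python3 jog.py path.dat
echo '[[[-0.24, -0.32, 0], [0, 0, 0]], [[-0.24, -0.32, 0], [0, 0, 0]], [[-0.24, -0.32, 0], [0, 0, 0]], [[0, 0, 0], [0, 0, 0]]]' > path.dat && python3 jog.py path.dat
```

```text
t: 0.72
ee_pos: [150.1, 606.2, 441.7]
orientation: [-0.381, -3.118, 0.0]
ft_force: [0.2, 0.5, 1.0]
width: 58.0
grasp_force: 0.0
t: 1.13
ee_pos: [212.8, 457.7, 479.6]
orientation: [0.379, 3.118, 0.0]
ft_force: [1.3, 0.0, 0.1]
width: 24.9
grasp_force: 0.0
t: 1.47
ee_pos: [260.9, 344.0, 480.2]
orientation: [0.387, 3.116, -0.001]
ft_force: [0.1, 0.6, 0.2]
width: 0.9
grasp_force: 0.0
```

In the tool's units: -32 mm is -0.32, -24 mm is -0.24.

```bash
echo '[[[-0.24, -0.32, 0], [0, 0, 0]], [[-0.24, -0.32, 0], [0, 0, 0]], [[-0.24, -0.32, 0], [0, 0, 0]], [[-0.24, -0.32, 0], [0, 0, 0]], [[-0.24, -0.32, 0], [0, 0, 0]]]' > path.dat && python3 jog.py path.dat |sed -n 2,4p
echo '[[[-0.24, -0.32, 0], [0, 0, 0]], [[-0.24, -0.32, 0], [0, 0, 0]], [[-0.24, -0.32, 0], [0, 0, 0]], [[-0.24, -0.32, 0], [0, 0, 0]], [[-0.24, -0.32, 0], [0, 0, 0]]]' > path.dat && python3 jog.py path.dat|sed -n 2,4p
echo '[[[-0.24, -0.32, 0], [0, 0, 0]], [[-0.24, -0.32, 0], [0, 0, 0]], [[-0.24, -0.32, 0], [0, 0, 0]], [[-0.24, -0.32, 0], [0, 0, 0]], [[0, 0, 0], [0, 0, 0]]]' > path.dat && python3 jog.py path.dat
python3 - <<'E'
from h import *
np.set_printoptions(precision=2,suppress=True)
o=ctrl.get_obs();R=cv2.Rodrigues(o["orientation"])[0]
print("push rel tool",R.T@([496,-205,88]-o["ee_pos"]),o["qpos"])
E
```

```text
ee_pos: [337.6, 163.3, 479.9]
orientation: [0.379, 3.118, 0.001]
ft_force: [1.7, 0.4, 0.9]
ee_pos: [415.9, -21.3, 480.0]
orientation: [0.381, 3.117, 0.001]
ft_force: [0.0, 1.4, -0.3]
t: 2.72
ee_pos: [479.9, -171.7, 478.6]
orientation: [-0.387, -3.117, 0.002]
ft_force: [-0.4, 0.7, 0.1]
width: 0.1
grasp_force: 0.0
push rel tool [-23.91 -27.75 390.63] [-0.37  0.05  1.57 -0.    1.52 -1.69]
```

In the tool's units: 40 mm is 0.4, -28 mm is -0.28.

```bash
echo '[[[-0.24, -0.28, 0], [0, 0, 0]], [[0, 0, 0.4], [0, 0, 0]], [[0, 0, 0.4], [0, 0, 0]], [[0, 0, 0.4], [0, 0, 0]], [[0, 0, 0.4], [0, 0, 0]]]' > path.dat && python3 jog.py path.dat |sed -n 2,4p
echo '[[[0, 0, 0.4], [0, 0, 0]], [[0, 0, 0.4], [0, 0, 0]], [[0, 0, 0.4], [0, 0, 0]], [[0, 0, 0.4], [0, 0, 0]], [[0, 0, 0.25], [0, 0, 0]]]' > path.dat && python3 jog.py path.dat|sed -n 2,4p
echo '[[[0, 0, 0], [0, 0, 0]]]' > path.dat && python3 jog.py path.dat
python3 - <<'E'
from h import *
for n in("scene","wrist"):
    d=ctrl.get_image(n);cv2.imwrite(f"pics/{n}1.png",d["img"][:,:,::-1])
E
```

```text
ee_pos: [494.5, -199.2, 318.2]
orientation: [0.381, 3.118, 0.0]
ft_force: [0.1, -0.0, -0.9]
ee_pos: [492.9, -198.3, 131.2]
orientation: [-0.38, -3.115, -0.002]
ft_force: [0.0, -0.5, -0.0]
t: 3.63
ee_pos: [491.3, -197.6, 129.7]
orientation: [-0.379, -3.109, -0.004]
ft_force: [-1.7, -0.0, 0.8]
width: 0.8
grasp_force: 0.0
```

View pics/scene1.png

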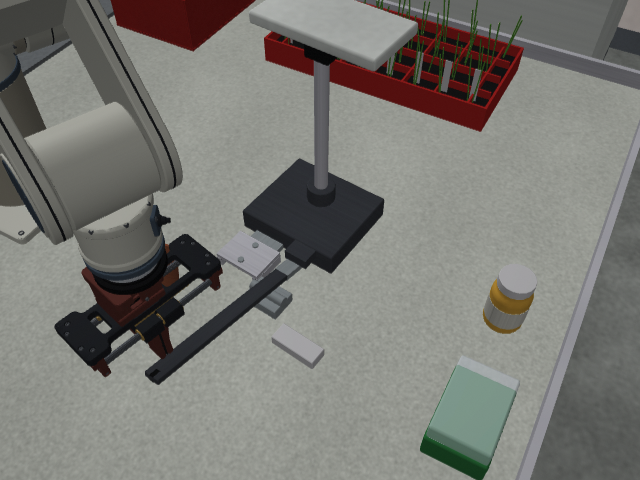

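View pics/wrist1.png

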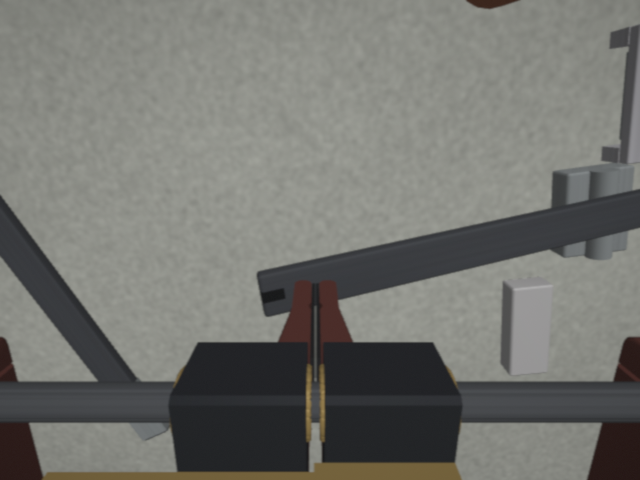

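The scene view shows the fingertips just above the raised end, about (160,350), with the stand untouched. The wrist view shows the bar's end corners at (259,272) and (268,316), and the bar's edges at column 600 at about rows 196 and 240.

```bash
python3 - <<'E'
from h import *
np.set_printoptions(precision=2,suppress=True)
d=ctrl.get_image("wrist");o=ctrl.get_obs();R=cv2.Rodrigues(o["orientation"])[0];p=o["ee_pos"]
for z in(92,99):
    a=onz(d,(259,272),z);b=onz(d,(268,316),z);m=(a+b)/2
    print(z,a,b,np.linalg.norm(a-b),"push xyz",m+24*np.array([.1,.995]))
print(p,"tip px",proj(d,p+17*R[:,2]),"below",proj(d,p+37*R[:,2]),"rel",R.T@([496,-205,93]-p))
E
```

```text
92 [ 483.11 -225.13] [ 508.48 -227.55] 25.48678021923673 push xyz [ 498.19 -202.46]
99 [ 480.61 -223.41] [ 505.04 -225.74] 24.53455725954936 push xyz [ 495.23 -200.69]
[ 495.47 -199.71  135.87] tip px [312.5 306.5] below [312.7 288.2] rel [-1.72 -5.   42.87]
```

In the tool's units: -1 mm is -0.01, 8 mm is 0.08.

```bash
echo '[[[-0.01, -0.02, 0.08], [0, 0, 0]], [[0, 0, 0.08], [0, 0, 0]], [[0, 0, 0.04], [0, 0, 0]], [[0, 0, 0], [0, 0, 0]], [[0, 0, 0], [0, 0, 0]]]' > path.dat && python3 jog.py path.dat|sed -n 1,4p
echo '[[[0, 0, 0.04], [0, 0, 0]], [[0, 0, 0.04], [0, 0, 0]], [[0, 0, 0.04], [0, 0, 0]], [[0, 0, 0], [0, 0, 0]]]' > path.dat && python3 jog.py path.dat|sed -n 1,4p
echo '[[[0, 0, 0.04], [0, 0, 0]], [[0, 0, 0.04], [0, 0, 0]], [[0, 0, 0.04], [0, 0, 0]], [[0, 0, 0], [0, 0, 0]]]' > path.dat && python3 jog.py path.dat|sed -n 1,4p
```

```text
t: 4.2
ee_pos: [494.9, -201.9, 114.7]
orientation: [-0.381, -3.118, -0.0]
ft_force: [-0.3, -1.0, 0.7]
t: 4.53
ee_pos: [495.7, -202.7, 102.9]
orientation: [0.38, 3.117, -0.002]
ft_force: [-0.1, -0.9, 8.2]
t: 4.87
ee_pos: [496.2, -203.2, 91.2]
orientation: [0.38, 3.116, -0.003]
ft_force: [-0.7, -3.7, 8.3]
```

In the tool's units: 4 mm is 0.04.

```bash
echo '[[[0, 0, 0.04], [0, 0, 0]], [[0, 0, 0.04], [0, 0, 0]], [[0, 0, 0.04], [0, 0, 0]], [[0, 0, 0.04], [0, 0, 0]], [[0, 0, 0], [0, 0, 0]]]' > path.dat && python3 jog.py path.dat|sed -n 1,4p
echo '[[[0, 0, 0.04], [0, 0, 0]], [[0, 0, 0.04], [0, 0, 0]], [[0, 0, 0.04], [0, 0, 0]], [[0, 0, 0.04], [0, 0, 0]], [[0, 0, 0], [0, 0, 0]]]' > path.dat && python3 jog.py path.dat|sed -n 1,4p
python3 - <<'E'
from h import *
d=ctrl.get_image("scene")["img"][130:330,110:400];cv2.imwrite("pics/s2.png",cv2.resize(d,None,fx=2.5,fy=2.5,interpolation=2)[:,:,::-1])
E
```

```text
t: 5.28
ee_pos: [496.9, -203.9, 75.6]
orientation: [0.379, 3.114, -0.004]
ft_force: [1.0, -6.2, 10.2]
t: 5.7
ee_pos: [498.2, -204.9, 60.3]
orientation: [0.378, 3.111, -0.007]
ft_force: [0.4, -10.6, 15.4]
```

View pics/s2.png

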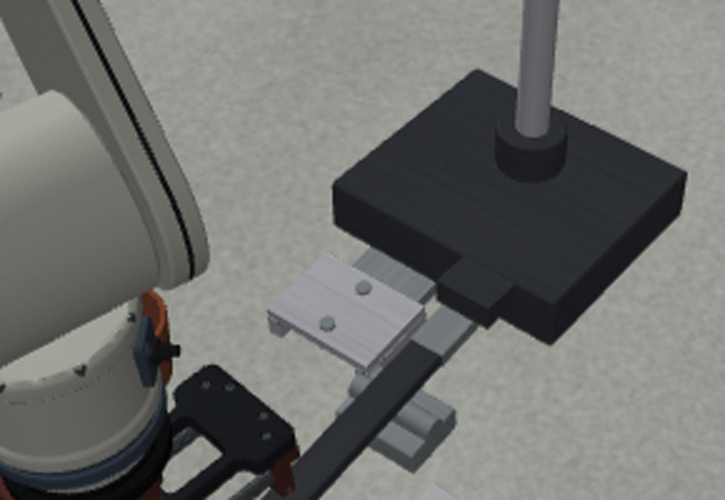

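The foot's front has risen. The tongue is still visible between the guide and the foot at about crop (395,270). The tool drags the bar towards the stand (-10 N in y), so I'll ease that off while going a little lower.

In the tool's units: 1 mm is 0.01, -3 mm is -0.03.

```bash
echo '[[[0, -0.03, 0.01], [0, 0, 0]], [[0, -0.03, 0.01], [0, 0, 0]], [[0, 0, 0.02], [0, 0, 0]], [[0, 0, 0], [0, 0, 0]], [[0, 0, 0], [0, 0, 0]]]' > path.dat && python3 jog.py path.dat|sed -n 1,4p
python3 - <<'E'
from h import *
s=ctrl.get_image("side")["img"][220:420,230:450];d=ctrl.get_image("scene")["img"][200:300,200:350]
a=cv2.resize(s,None,fx=2,fy=2,interpolation=2);b=cv2.resize(d,None,fx=2.4,fy=2.4,interpolation=2)
c=np.zeros((400,800,3),np.uint8);c[:,:440]=a;c[:240,440:]=b;cv2.imwrite("pics/s3.png",c[:,:,::-1])
E
```

```text
t: 6.17
ee_pos: [495.9, -208.1, 56.2]
orientation: [0.381, 3.114, -0.001]
ft_force: [2.6, 3.9, 13.2]
```

View pics/s3.png

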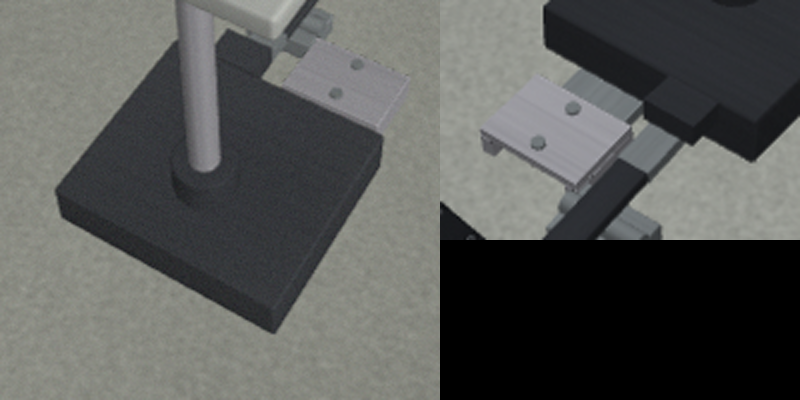

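In the tool's units: 3 mm is 0.03.

```bash
echo '[[[0, 0, 0.03], [0, 0, 0]], [[0, 0, 0.03], [0, 0, 0]], [[0, 0, 0], [0, 0, 0]], [[0, 0, 0], [0, 0, 0]], [[0, 0, 0], [0, 0, 0]]]' > path.dat && python3 jog.py path.dat|sed -n 1,4p
echo '[[[0, 0, -0.03], [0, 0, 0]], [[0, 0, -0.03], [0, 0, 0]], [[0, 0, -0.03], [0, 0, 0]], [[0, 0, -0.03], [0, 0, 0]], [[0, 0, 0], [0, 0, 0]]]' > path.dat && python3 jog.py path.dat|sed -n 1,4p
echo '[[[0, 0, -0.03], [0, 0, 0]], [[0, 0, -0.03], [0, 0, 0]], [[0, 0, 0], [0, 0, 0]], [[0, 0, 0], [0, 0, 0]]]' > path.dat && python3 jog.py path.dat|sed -n 1,4p
```

```text
t: 6.68
ee_pos: [496.0, -208.2, 50.2]
orientation: [0.38, 3.113, -0.001]
ft_force: [1.5, 3.3, 13.4]
t: 7.1
ee_pos: [494.4, -207.8, 61.8]
orientation: [0.381, 3.117, -0.0]
ft_force: [-0.7, 1.8, 8.5]
t: 7.43
ee_pos: [493.4, -207.8, 66.6]
orientation: [-0.38, -3.118, 0.0]
ft_force: [0.2, -0.3, 0.4]
```

The force fell to zero while the end was still about 43 mm down, so the foot is resting on the tongue. I'll withdraw upwards and check.

In the tool's units: -30 mm is -0.3, -20 mm is -0.2.

```bash
echo '[[[0, 0, -0.1], [0, 0, 0]], [[0, 0, -0.2], [0, 0, 0]], [[0, 0, -0.3], [0, 0, 0]], [[0, 0, -0.3], [0, 0, 0]], [[0, 0, 0], [0, 0, 0]]]' > path.dat && python3 jog.py path.dat|sed -n 1,4p
echo '[[[0, 0, 0], [0, 0, 0]], [[0, 0, 0], [0, 0, 0]], [[0, 0, 0], [0, 0, 0]]]' > path.dat && python3 jog.py path.dat|sed -n 1,4p
python3 - <<'E'
from h import *
d=ctrl.get_image("scene");cv2.imwrite("pics/s4.png",d["img"][:,:,::-1])
E
```

```text
t: 7.85
ee_pos: [496.3, -209.1, 162.0]
orientation: [0.38, 3.111, -0.004]
ft_force: [1.6, 0.7, 0.8]
t: 8.1
ee_pos: [492.7, -207.4, 155.7]
orientation: [-0.38, -3.117, -0.001]
ft_force: [-1.1, -0.1, -0.7]
```

View pics/s4.png

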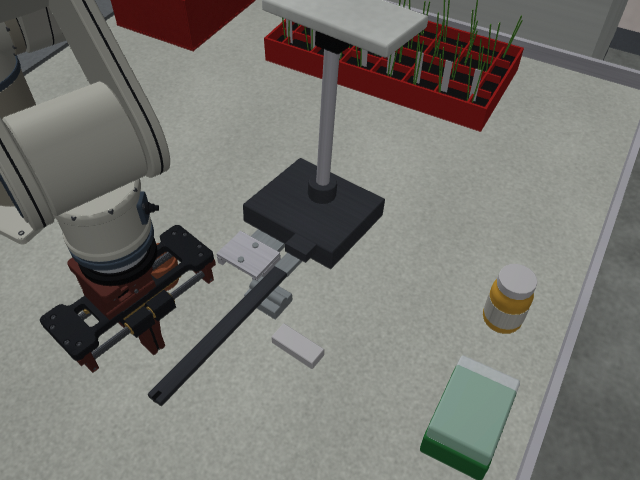

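The lamp panel's left corner has moved from (250,17) to (265,7). The stand stays leaned back with the robot clear of it, and the bar end stays low at (157,397).

```bash
python3 -c "
from workcell import ctrl
print(ctrl.close_job())"
```

```text
the job is handed in; nothing more can be done
None
```

I lifted the foot with the bar and eased off; it stayed leaning back with the arm clear, which means it is resting on the tongue. I did not measure the tongue's slide, and I handed the job in at about 8 s with no verdict shown.

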